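Try the lid stay of the cutlery chest before service

TASK

Before service, try the lid stay of the oak cutlery chest: raise the lid by its black knob until the folding stay inside snaps straight, and let go so that the lid stands open on the stay alone. Then press the stay's red knee roller well down from above, until the knee is broken and the stay folds, take the hand away, and let the lid sink until it is fully shut. Do not disturb the glasses, the ramekin or the jar beside it.

Things in the scene. Friction and masses are not known exactly. Their poses are not given: they have to be found in the camera images.
- chest: oak cutlery chest with brass corners, fixed to the table, 200 (x) x 260 (y) x 90 mm without its lid, walls 9 mm; origin under the centre of its underside, x from the front (knob side) to the hinge side, y to the left seen from the front, z up. The lid is a 16 mm oak board of the same outline, about 0.75 kg, lying on the rim. A fork and a spoon lie inside along the hinge side.
- lid_hinge (a point): middle of the lid's hinge axis, fixed to the chest: 100 mm in +x of the chest's origin, 90 mm above its underside; the axis runs along the chest's y
- lid_knob (a point): centre of the black barrel knob, 30 mm diameter and 30 mm long along the chest's y with flat ends, on a 12 mm neck in the middle of the lid's front edge; moves with the lid. Shut: 237 mm in -x from the hinge axis and 8 mm above it (98 mm above the table, 37 mm ahead of the chest's front). Gripped on its flat ends it can pivot between the fingers as the lid rises. Lid open: 320 mm above the table.
- chest_lid (a joint): lid angle, rad: 0 shut, grows as the knob rises. The stay goes straight at 1.36; its sprung end lets the lid go on to a stop at 1.45 (3 N more at the knob), so raise it to about 1.41. Locked, it rests at about 1.34. Lifting takes 3 to 7 N at the knob. The hinge is damped: once the knee is broken the lid sinks shut by its own weight in roughly 5 to 9 s.
- stay_knee (a joint): angle of the stay's knee, rad: 0 folded with the lid shut, 1.67 where the two bars are in line, stop at 1.82 (locked, past straight). A light spring pushes it towards the stop: it snaps over by itself once the lid is raised past about 1.38, and snaps back if pressed too little; below about 1.3 it folds on by the lid's weight.
- stay_roller (a point): centre of the red roller on the stay's knee, 20 mm diameter, 36 mm long along the chest's y, 75 mm in -y of the chest's middle; hidden inside while shut. Locked: 14 mm in -x of the chest's origin, 111 mm above the table, in front of the open lid. Pressed down 25 to 35 mm (under 5 N; it also moves a little to the hinge) the knee breaks; then lift the hand away before the lid sinks.
- tumbler: clear glass tumbler, 81 mm diameter, 92 mm high, bystander; origin under its centre
- ramekin: white fluted ramekin, 68 mm diameter, 41 mm high, bystander; origin under its centre
- jar: red spice jar with white cap, 58 mm diameter, 94 mm high, bystander; origin under its centre
- wine_glass: stemmed wine glass, 80 mm diameter, 201 mm high, bystander; origin under its centre

How it is judged:
By the outcome, as a careful person would: the job done as asked, in the order asked, and still so for the second after the job is handed in, with the robot touching nothing.
It also fails if it takes over 56 s, if anything falls off the work surface, if the arm or the gripper's body presses on something with over 40 N, if the wrist force passes 120 N, or if a joint passes its speed limit or range.

ROBOT

A 6-joint arm with a two-finger parallel gripper is mounted at the origin on the work surface; the furniture and walls round the work are solid. World frame = base frame: x ahead of the robot, y to its left, z up, the work surface at z = 0. Lengths are in m, angles in rad, forces in N, time in s.
With the tool pointing down it reaches from about 0.3 to 0.875 m from the base axis. Payload 6.4 kg.
Tool frame: the origin (TCP) lies midway between the tips of the shut fingers; the grasp point (between the pads) lies 19 mm behind it; z points along the fingers, y is the direction in which the jaws open and shut (so a half turn about z gives the same grasp; the last joint's range is limited). The gripper opens to 85 mm and grips with 20 to 120 N. Pads are 22 mm wide; open, the fingers measure 114 mm over their backs; the gripper's body (76 mm by 85 mm) begins 54 mm behind the grasp point. The pads swing forward as they close: fully open they stand 13 mm farther back than shut.
Start: joints at [1.061, 0.181, 1.607, -0, 1.354, -0.206], TCP at [0.172, 0.549, 0.231] pointing down, gripper open.
Joint ranges: [-2.99, 2.99], [-0.89, 2.07], [0.3, 2.58], [-1.14, 4.28], [0, 2.63], [-3.12, 3.12]. Speed limits (rad/s): [2.57, 2.57, 3.01, 3.14, 3.14, 3.14].

INTERFACE

Orientations are given as a unit quaternion [w, x, y, z].
In Python, from plant import manip gives the robot as it stands.
- The arm moves only by the shell command python3 -m crank 'ROWS'. ROWS is JSON, a list of rows, each a list of 3 entries, a list of its own where there are three numbers: the shift along the tool's x, y, z scaled (see below), then the turn, a rotation vector about the tool's x, y, z scaled (see below), then the opening in per cent of the stroke, from 0 (shut) to 100 (fully open). A call has exactly 5 rows; each row shifts and turns the pose as measured when the row begins, along the tool's axes as they then stand; what a row does not reach is not made up. The controller multiplies each number of a shift by 0.8 m and each number of a turn by 90 degrees. A row lasts 1/10 s, in which the tool goes at most 50 mm and 8.59 degrees, less where a joint would pass 70% of its speed; a pose out of reach is approached as far as the arm can. A call with a number of a shift or a turn outside -1 to 1 is refused whole. A call with a gripper value outside its range is refused whole. The fingers move at their own pace and stop on an object; the grip force is fixed at half the most. Time passes only in rows, so rows that do not move let the fingers close, or fill a call up. It gives the time, the measured TCP pose, the force and the opening at its end, in the units of the state.
- manip.get_state(): the state, without advancing time (a new reading comes with each control period).
- manip.camera(name): name is "scene" or "top"; returns a dict with "color" (420x560x3 uint8, red, green, blue), "fx", "fy", "cx", "cy" (pixels), "D" ([k1, k2, p1, p2, k3] as OpenCV has them; the pictures are not rectified), "rvec" (rotation vector, rad) and "tvec" (3), from world to camera coordinates, as OpenCV has them. Camera axes: x right, y down, z forward; pixel columns grow to the right and rows downward; lengths in m; the calibration is good to about 2 mm. A picture is of the moment at which its call begins. There is no depth.
- manip.close_job(): hands the job in, once; it reports no verdict.
The state is a dict: "time": time; "q": joint angles; "dq": joint speeds; "joint_torque": joint torques, N m; "position": TCP position; "orientation": TCP orientation; "contact_force": force on the tool from outside, world axes, zero at the start; "moment": the same for the moment, N m; "grip_width": finger opening in m.
Only numpy, scipy, OpenCV 4.12 (cv2) and the standard library are available. Lean on these libraries where they do the work, as an engineer would, in place of code of your own. Each camera call takes 0.05 s, during which the arm holds its last target.

## Working session

There is one attempt and no reset: what is moved stays moved. The work goes in short steps, Python scripts to look and compute and a shell command to move; the robot and the scene stay as the last step left them, time stands still between calls to the robot, and variables do not carry over. Pictures are saved under pics/ and viewed, and the job is handed in when it is done.

```bash
mkdir -p pics; ls
python3 - <<'E'
from plant import manip
import cv2
s=manip.get_state()
print({k:s[k] for k in s})
for n in("scene","top"):
    c=manip.camera(n)
    cv2.imwrite(f"pics/{n}0.png",c["color"][:,:,::-1])
    print(n,{k:c[k] for k in c if k!="color"})
E
```

```text
pics
{'time': 0.0, 'q': array([ 1.06073801e+00,  1.81545128e-01,  1.60804879e+00, -2.77457278e-05,
        1.35380352e+00, -2.06303069e-01]), 'dq': array([-0.0009115 , -0.00023091,  0.0004233 ,  0.00019055, -0.00251682,
        0.00041446]), 'joint_torque': array([-5.28880028e-04, -4.44874048e+01, -3.51331902e+01, -3.34569722e-04,
        9.22830164e-03,  1.87899940e-05]), 'position': array([0.17169168, 0.54816471, 0.23036216]), 'orientation': array([-3.03666663e-04,  1.51291383e-01,  9.88488798e-01, -8.49869713e-04]), 'contact_force': array([-0.33295388, -0.8367864 , -0.55435577]), 'moment': array([0.06338855, 0.04887333, 0.01741475]), 'grip_width': 0.08494573792631258}
scene {'fx': 433.5287464765184, 'fy': 433.5287464765184, 'cx': 281.90441391025195, 'cy': 213.17752564722454, 'D': array([0.01722729, 0.        , 0.        , 0.        , 0.        ]), 'rvec': array([ 2.26743401, -0.97699964,  0.35928251]), 'tvec': array([-0.38894166,  0.36161757,  0.77995172])}
top {'fx': 526.720805854873, 'fy': 526.720805854873, 'cx': 283.0945209754139, 'cy': 209.6376906623537, 'D': array([-0.18624258,  0.        ,  0.        ,  0.        ,  0.        ]), 'rvec': array([ 2.17624129, -2.15420027,  0.12735839]), 'tvec': array([-0.01903109,  0.57411128,  1.60024266])}
```

View pics/scene0.png

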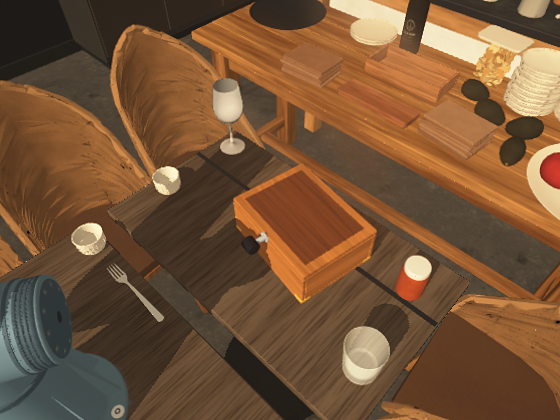

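View pics/top0.png

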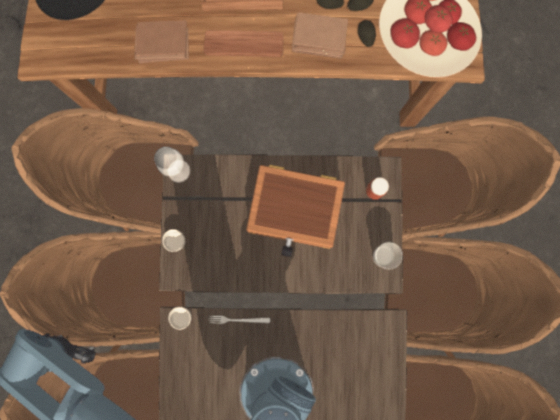

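The scene view shows the shut chest, with its black knob at about (250,243), the jar at (412,278), the tumbler at (365,352) and the wine glass at (229,115). In the top view the lid corners are near (258,167), (344,180), (329,247) and (248,231), and the knob is near (288,251). I'll enlarge both views and measure.

```bash
cat > h.py <<'E'
import numpy as np, cv2
from plant import manip
def cal(c):
    K=np.array([[c["fx"],0,c["cx"]],[0,c["fy"],c["cy"]],[0,0,1.]])
    return K,np.array(c["D"]),cv2.Rodrigues(np.array(c["rvec"]))[0],np.array(c["tvec"])
def ray(c,uv):
    K,D,R,t=cal(c)
    p=cv2.undistortPoints(np.array([[uv]],float),K,D)[0,0]
    d=R.T@np.array([p[0],p[1],1]); return -R.T@t,d/np.linalg.norm(d)
def plane(c,uv,z):
    o,d=ray(c,uv); return o+d*(z-o[2])/d[2]
def tri(c1,u1,c2,u2):
    o1,d1=ray(c1,u1);o2,d2=ray(c2,u2)
    A=np.stack([d1,-d2],1);s=np.linalg.lstsq(A,o2-o1,rcond=None)[0]
    a=o1+s[0]*d1;b=o2+s[1]*d2;return (a+b)/2,np.linalg.norm(a-b)
def proj(c,P):
    K,D,R,t=cal(c); return cv2.projectPoints(np.array(P,float).reshape(-1,3),np.array(c["rvec"],float),t,K,D)[0][:,0]
def blob(m,roi):
    x0,y0,x1,y1=roi; mm=np.zeros_like(m,np.uint8); mm[y0:y1,x0:x1]=m[y0:y1,x0:x1]
    n,l,s,ce=cv2.connectedComponentsWithStats(mm); i=1+np.argmax(s[1:,4]); return ce[i],s[i]
def snap(n,name,roi=None,f=1):
    c=manip.camera(n); im=c["color"][:,:,::-1]
    if roi: x0,y0,x1,y1=roi; im=im[y0:y1,x0:x1]
    if f!=1: im=cv2.resize(im,None,fx=f,fy=f,interpolation=cv2.INTER_CUBIC)
    cv2.imwrite(f"pics/{name}.png",im); return c
E
python3 - <<'E'
from h import *
a=snap("scene","sc1",(210,70,450,390),1.8); b=snap("top","tp1",(150,140,420,340),2.9)
ma=(a["color"].max(2)<40); mb=(b["color"].max(2)<45)
ka,sa=blob(ma,(225,225,275,262)); kb,sb=blob(mb,(270,240,305,262))
print(ka,sa,kb,sb); print(tri(a,ka,b,kb))
hsv=cv2.cvtColor(b["color"],cv2.COLOR_RGB2HSV)
print(hsv[205,295],hsv[243,300],hsv[260,220], hsv[170,300])
for uv in[(258,167),(344,180),(329,247),(248,231)]: print(plane(b,uv,.106))
E
```

```text
[253.61971831 245.84507042] [247 236  12  18  71] [290. 248.] [290 248   1   1   1]
(array([ 0.45053232, -0.03255139,  0.09512109]), np.float64(0.006513021601836927))
[ 10 137 134] [ 12 108 144] [15 78 78] [13 83 77]
[0.69349796 0.06342871 0.106     ]
[ 0.65700638 -0.19409737  0.106     ]
[ 0.45664576 -0.14914106  0.106     ]
[0.50146297 0.0899357  0.106     ]
```

```bash
python3 -c "
import cv2
print(cv2.imread('pics/tp1.png').shape,cv2.imread('pics/sc1.png').shape)"
```

```text
(580, 783, 3) (576, 432, 3)
```

View pics/tp1.png

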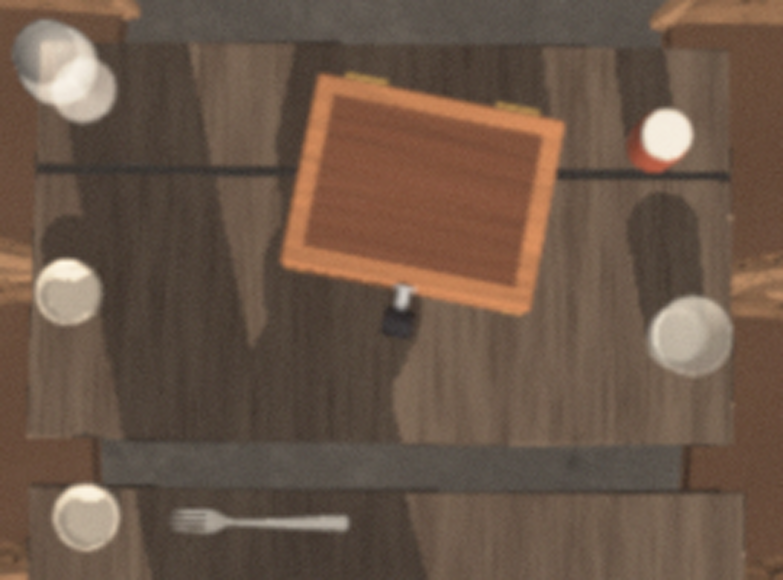

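View pics/sc1.png

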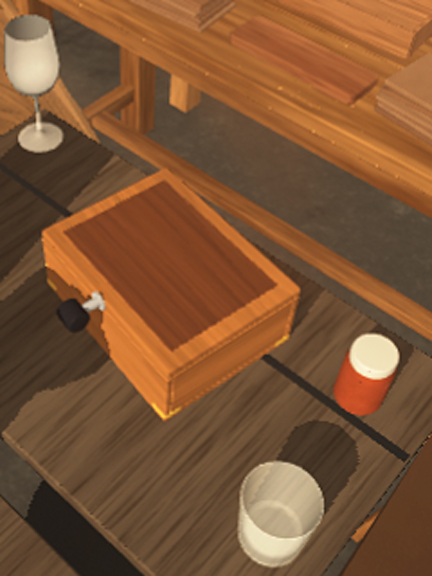

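The crops show the knob clearly, at about (287.6,250.7) in the top view and (250.6,244.4) in the scene view. I'll refine the lid with a colour mask and a rectangle.

Run:
```python
from h import *
a=manip.camera("scene"); b=manip.camera("top")
for rg in (a["color"][236:254,242:262],b["color"][244:256,282:296]): print(rg.max(2))
hsv=cv2.cvtColor(b["color"],cv2.COLOR_RGB2HSV)
m=((hsv[...,1]>95)&(hsv[...,2]>85)).astype(np.uint8); mm=np.zeros_like(m); mm[160:252,244:350]=m[160:252,244:350]
cs=cv2.findContours(mm,cv2.RETR_EXTERNAL,cv2.CHAIN_APPROX_NONE)[0]; c=max(cs,key=cv2.contourArea)
c=cv2.convexHull(c)
P=np.array([plane(b,p[0],.106)[:2] for p in c],np.float32)
r=cv2.minAreaRect(P); print(r); print(cv2.boxPoints(r))
```

```text
[[ 63  66 106 124 115  85  55  38  39  40  72 122 137 132 124 115 113 132
  155 185]
 [ 62  60  76  77  54  39  38  38  37  35  38  94 131 136 127 133 148 182
  203 210]
 [ 64  62  51  45  44  45  44  42  41  38  34  38  97 135 148 176 201 210
  215 217]
 [ 63  56  48  47  47  47  45  44  41  39  38  33  51 119 189 212 217 217
  216 213]
 [ 55  49  49  48  48  48  46  46  43  42  40  37  30  70 170 203 202 209
  209 198]
 [ 46  48  50  49  49  49  47  46  44  43  40  38  36  29  76 117 128 167
  180 167]
 [ 33  42  50  49  48  48  47  47  47  45  42  40  39  36  29  69 112 126
  127 124]
 [ 31  43  50  50  50  48  48  47  48  45  43  41  40  38  35  31  69 118
  134 131]
 [ 34  39  47  49  49  49  49  48  48  46  46  44  42  40  39  35  39  99
  131 133]
 [ 43  32  43  50  50  50  49  49  49  48  47  44  43  41  39  37  35  61
  116 135]
 [ 54  33  39  47  49  49  50  49  49  51  47  43  40  38  39  39  37  54
  113 135]
 [ 66  47  35  42  49  49  50  50  53  51  43  38  39  39  39  38  35  54
  108 133]
 [ 76  68  48  40  46  50  50  52  54  45  39  38  38  39  39  37  37  87
  119 
[... 652 characters left out ...]
9  68  85 100]
 [ 67  54  50  50  48  46  52  46  46  48  60  71  82 101]
 [ 67  56  54  57  51  50  50  44  43  47  61  70  84 103]
 [ 65  57  61  56  53  49  51  52  47  56  67  72  84 100]
 [ 63  58  63  56  60  56  59  56  59  61  67  74  88 105]
 [ 61  63  62  65  63  62  61  61  59  59  70  81  95 109]
 [ 59  58  61  61  64  66  63  63  67  69  69  84  98 114]
 [ 60  54  55  58  61  62  65  62  64  71  75  85  99 114]
 [ 70  66  59  62  63  60  59  67  66  69  75  87 104 114]]
((0.5791184902191162, -0.04999887943267822), (0.266537606716156, 0.217498779296875), 79.24519348144531)
[[ 0.4474105  -0.16063344]
 [ 0.6610888  -0.20122012]
 [ 0.7108265   0.06063569]
 [ 0.49714816  0.10122237]]
```

Run:
```python
from h import *
a=manip.camera("scene"); b=manip.camera("top")
ka,sa=blob(a["color"].max(2)<57,(238,232,262,256)); print(ka,sa)
k,e=tri(a,ka,b,(287.6,250.7)); print("knob",k,e)
# fit four lid edges in top view from gradient/saturation mask
hsv=cv2.cvtColor(b["color"],cv2.COLOR_RGB2HSV)
m=((hsv[...,1]>105)&(hsv[...,2]>95)).astype(np.uint8); mm=np.zeros_like(m); mm[160:252,244:350]=m[160:252,244:350]
mm=cv2.morphologyEx(mm,cv2.MORPH_OPEN,np.ones((5,5)))
cs=cv2.findContours(mm,cv2.RETR_EXTERNAL,cv2.CHAIN_APPROX_NONE)[0]; c=max(cs,key=cv2.contourArea)[:,0]
cor=np.array([(258,167),(344,180),(329,247),(248,231)],float)
L=[]
for i in range(4):
    p,q=cor[i],cor[(i+1)%4]; d=(q-p)/np.linalg.norm(q-p); l=np.linalg.norm(q-p)
    t=(c-p)@d; n=(c-p)@[-d[1],d[0]]
    s=c[(t>8)&(t<l-8)&(abs(n)<7)]
    W=np.array([plane(b,u,.106)[:2] for u in s],np.float32)
    vx,vy,x,y=cv2.fitLine(W,cv2.DIST_HUBER,0,.01,.01).ravel(); L.append((x,y,vx,vy)); print(i,len(s),np.degrees(np.arctan2(vy,vx)))
C=[]
for i in range(4):
    x,y,vx,vy=L[i-1];X,Y,VX,VY=L[i]
    s=np.linalg.solve([[vx,-VX],[vy,-VY]],[X-x,Y-y]); C.append((x+s[0]*vx,y+s[0]*vy))
C=np.array(C);print(C,C.mean(0),[np.linalg.norm(C[i]-C[i-1]) for i in range(4)])
im=b["color"][:,:,::-1].copy(); cv2.drawContours(im,[c[:,None]],-1,(0,255,0),1)
cv2.imwrite("pics/ct.png",cv2.resize(im[150:265,235:355],None,fx=5,fy=5))
```

```text
[249.82978723 244.86808511] [241 236  19  19 235]
knob [ 0.44359899 -0.02643062  0.099266  ] 0.003330022163400129
0 71 78.602234
1 51 -10.663188
2 68 78.81333
3 48 -10.637554
[[ 0.704814    0.0592724 ]
 [ 0.6533577  -0.19597404]
 [ 0.45123303 -0.15791667]
 [ 0.50172865  0.09741661]] [ 0.57778335 -0.04930042] [np.float32(0.2066365), np.float32(0.26038143), np.float32(0.2056763), np.float32(0.2602785)]
```

View pics/ct.png

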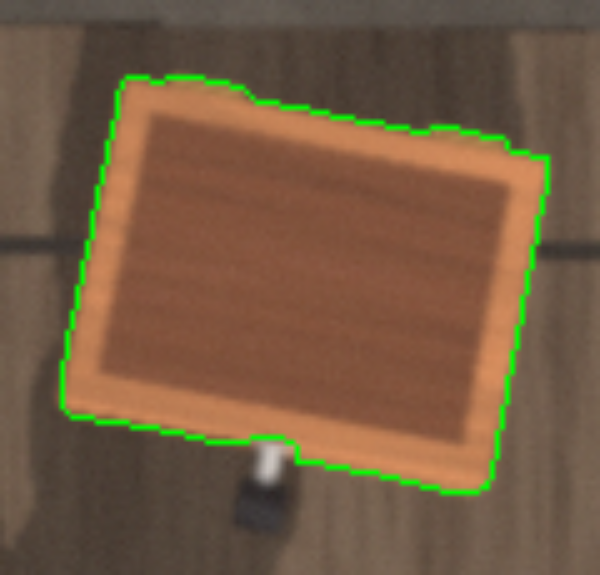

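The lid fit gives 206 x 260 mm at 0.106 m (expected 200 x 260), yaw about -11° and chest centre near (0.577,-0.049). The triangulated knob (0.4436,-0.0264,0.099) agrees with the expected 98 mm height and with the chest geometry to 3 mm. Next is the motion helper.

```bash
cat >> h.py <<'E'
from scipy.spatial.transform import Rotation as Ro
YAW=np.radians(-11.0); CX=np.array([np.cos(YAW),np.sin(YAW),0]); CY=np.array([-np.sin(YAW),np.cos(YAW),0])
C0=np.array([.5765,-.0500,0])
def ch(x,y,z): return C0+CX*x+CY*y+np.array([0,0,z])
def knob(th):
    return ch(.1-.237*np.cos(th)+.008*np.sin(th),0,.09+.237*np.sin(th)+.008*np.cos(th))
def toolR(tilt=0):
    # tilt>0: fingers point forward (to the hinge), hand leans to the front
    z=np.cos(tilt)*np.array([0,0,-1.])+np.sin(tilt)*CX; y=CY; return np.stack([np.cross(y,z),y,z],1)
def cur():
    s=manip.get_state(); q=s["orientation"]; return s,s["position"],Ro.from_quat([q[1],q[2],q[3],q[0]]).as_matrix()
def plan(tp,tR=None):
    s,p,R=cur(); d=R.T@(tp-p); out=f"t={s['time']:.2f} p={np.round(p,4)} F={np.round(s['contact_force'],1)} w={s['grip_width']:.3f} |d|={np.linalg.norm(d):.3f}\n shift total {np.round(d/.8,4)}"
    if tR is not None:
        rv=Ro.from_matrix(R.T@tR).as_rotvec(); out+=f" turn total {np.round(np.degrees(rv)/90,4)}"
    print(out)
E
python3 - <<'E'
from h import *
print(knob(0),knob(1.41),ch(-.014,-.075,.111))
plan(knob(0)*[1,1,0]+[0,0,.23],toolR())
plan(knob(0)*[1,1,0]+[0,0,.085],toolR())
E
```

```text
[ 0.44201708 -0.02385917  0.098     ] [ 0.64516686 -0.06334749  0.32522356] [ 0.54844654 -0.12095071  0.111     ]
t=0.40 p=[0.172  0.5486 0.2312] F=[ 0.3 -0.1  0.3] w=0.085 |d|=0.633
 shift total [-0.5362 -0.5819  0.0016] turn total [-0.0002 -0.     -0.0712]
t=0.40 p=[0.172  0.5486 0.2312] F=[ 0.3 -0.1  0.3] w=0.085 |d|=0.650
 shift total [-0.5362 -0.5818  0.1828] turn total [-0.0002 -0.     -0.0712]
```

```bash
python3 -m crank '[[[-0.036,-0.039,0],[0,0,-0.02],100],[[-0.036,-0.039,0],[0,0,-0.02],100],[[-0.036,-0.039,0],[0,0,-0.02],100],[[-0.036,-0.039,0],[0,0,-0.01],100],[[-0.036,-0.039,0],[0,0,0],100]]'; python3 -c "
from h import *
plan(knob(0)*[1,1,0]+[0,0,.23],toolR())"
```

```text
time: 0.9
position: [0.2747, 0.3609, 0.2305]
orientation: [0.0, 0.09, 0.996, 0.001]
contact_force: [1.4, -0.1, -0.3]
grip_width: 0.0856
t=0.90 p=[0.2747 0.3609 0.2305] F=[ 1.4 -0.1 -0.3] w=0.086 |d|=0.420
 shift total [-0.2918 -0.4357 -0.    ] turn total [ 0.0009 -0.      0.0076]
```

```bash
python3 -m crank '[[[-0.032,-0.047,0],[0,0,0],100],[[-0.032,-0.047,0],[0,0,0],100],[[-0.032,-0.047,0],[0,0,0],100],[[-0.032,-0.047,0],[0,0,0],100],[[-0.032,-0.047,0],[0,0,0],100]]'; python3 -m crank '[[[-0.032,-0.047,0],[0,0,0],100],[[-0.032,-0.047,0],[0,0,0],100],[[-0.03,-0.045,0],[0,0,0],100],[[-0.01,-0.017,0],[0,0,0],100],[[0,0,0],[0,0,0],100]]'; python3 -c "
from h import *
plan(knob(0)*[1,1,0]+[0,0,.23],toolR())"
```

```text
time: 1.4
position: [0.37, 0.1454, 0.2318]
orientation: [0.003, 0.089, 0.996, 0.002]
contact_force: [1.2, 1.0, 0.5]
grip_width: 0.0857
time: 1.9
position: [0.4334, -0.0038, 0.2337]
orientation: [0.006, 0.093, 0.996, 0.001]
contact_force: [-0.6, 0.9, -0.4]
grip_width: 0.0856
t=1.90 p=[ 0.4334 -0.0038  0.2337] F=[-0.6  0.9 -0.4] w=0.086 |d|=0.022
 shift total [-0.0152 -0.0227  0.0047] turn total [0.0021 0.0072 0.0043]
```

```bash
python3 -m crank '[[[-0.008,-0.012,0.03],[0,0.003,0.002],100],[[-0.008,-0.012,0.03],[0.002,0.003,0.002],100],[[0,0,0.02],[0,0,0],100],[[0,0,0],[0,0,0],100],[[0,0,0],[0,0,0],100]]'
python3 - <<'E'
from h import *
plan(knob(0)-[0,0,.021],toolR())
snap("scene","g1",(160,120,400,320),3); snap("top","g1t",(220,140,400,290),4)
E
```

```text
time: 2.4
position: [0.4432, -0.0227, 0.1695]
orientation: [0.002, 0.095, 0.995, 0.0]
contact_force: [-0.4, -0.5, -0.4]
grip_width: 0.0856
t=2.40 p=[ 0.4432 -0.0227  0.1695] F=[-0.4 -0.5 -0.4] w=0.086 |d|=0.092
 shift total [ 0.0016 -0.0019  0.1156] turn total [0.0008 0.0026 0.0006]
```

View pics/g1.png

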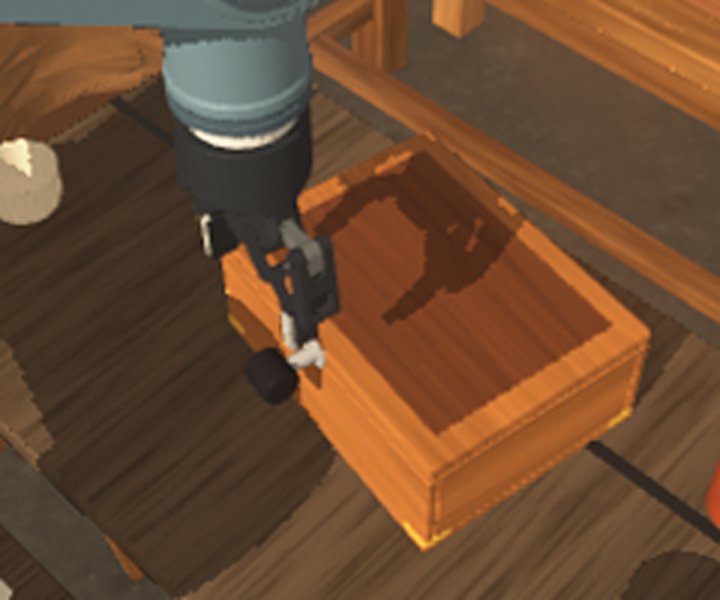

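View pics/g1t.png

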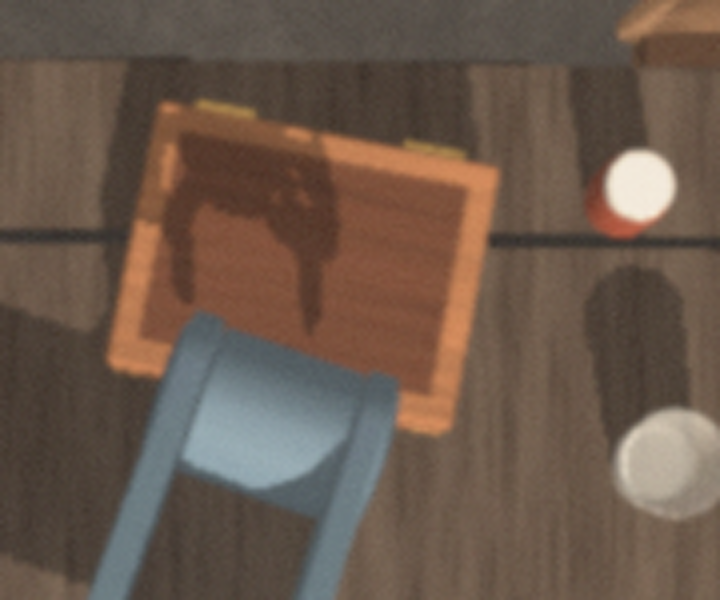

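The scene crop shows the fingers above the knob, about (270,375) in the crop, and well lined up. I'm descending now.

```bash
python3 -m crank '[[[0.001,-0.001,0.04],[0,0.002,0],100],[[0,-0.001,0.04],[0,0,0],100],[[0,0,0.03],[0,0,0],100],[[0,0,0.012],[0,0,0],100],[[0,0,0],[0,0,0],100]]'
python3 - <<'E'
from h import *
plan(knob(0)-[0,0,.021],toolR())
snap("scene","g2",(160,120,400,320),3)
E
```

```text
time: 3.0
position: [0.4486, -0.0241, 0.0765]
orientation: [0.008, 0.094, 0.996, -0.001]
contact_force: [0.4, 0.9, 0.5]
grip_width: 0.0849
t=3.00 p=[ 0.4486 -0.0241  0.0765] F=[0.4 0.9 0.5] w=0.085 |d|=0.007
 shift total [ 0.0081 -0.0012 -0.0008] turn total [-0.0004  0.0104  0.0028]
```

View pics/g2.png

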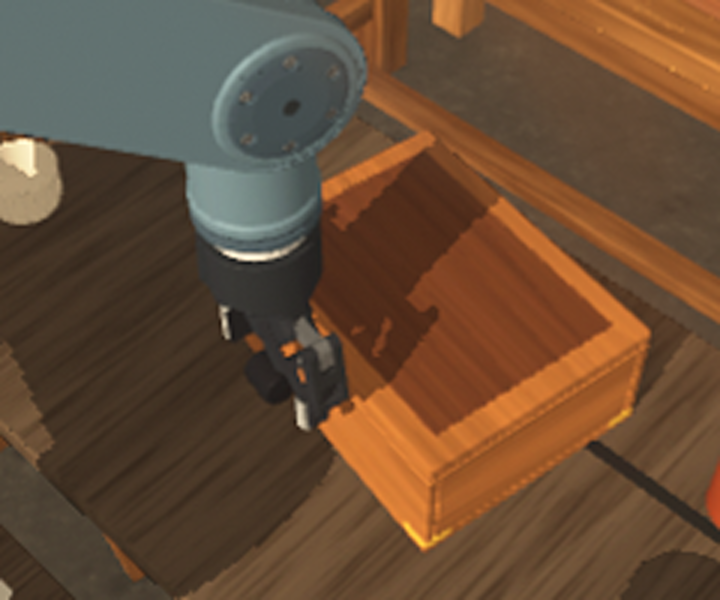

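The scene crop shows the fingers either side of the knob, with the pads about 7 mm too close to the lid. I'll correct that and close.

```bash
python3 -m crank '[[[0.009,-0.001,0],[0,0.01,0.002],100],[[0.001,0,0],[0,0,0],100],[[0,0,0],[0,0,0],30],[[0,0,0],[0,0,0],0],[[0,0,0],[0,0,0],0]]';python3 -m crank '[[[0,0,0],[0,0,0],0],[[0,0,0],[0,0,0],0],[[0,0,0],[0,0,0],0],[[0,0,0],[0,0,0],0],[[0,0,0],[0,0,0],0]]'
python3 - <<'E'
from h import *
plan(knob(0)-[0,0,.021],toolR())
E
```

```text
time: 3.55
position: [0.4438, -0.0244, 0.0819]
orientation: [0.004, 0.095, 0.995, -0.001]
contact_force: [0.9, 0.6, 0.2]
grip_width: 0.0442
time: 4.05
position: [0.4437, -0.0261, 0.0825]
orientation: [0.004, 0.095, 0.995, -0.003]
contact_force: [-0.7, -0.8, 1.4]
grip_width: 0.0289
t=4.05 p=[ 0.4437 -0.0261  0.0825] F=[-0.7 -0.8  1.4] w=0.029 |d|=0.006
 shift total [0.0026 0.0024 0.0069] turn total [-0.0031  0.0055  0.0012]
```

Gripped at 28.9 mm, so the knob is in the jaws. I'll raise it along the arc.

```bash
cat >> h.py <<'E'
OFF=np.array([.4437,-.0261,.0825])-knob(0)
def theta(p):
    h=ch(.1,0,.09); v=p-OFF-h; x=v@CX; z=v[2]
    return np.arctan2(z,-x)-np.arctan2(.008,.237), np.hypot(x,z), v@CY
def arc(dth,n=5):
    s,p,R=cur(); th,r,y=theta(p); print(f"t={s['time']:.2f} th={th:.3f} r={r:.4f} y={y:.4f} F={np.round(s['contact_force'],1)} w={s['grip_width']:.4f} turn {np.round(Ro.from_matrix(R.T@toolR()).as_rotvec()/np.pi*2,4)}")
    for i in range(n):
        d=knob(th+dth*(i+1))-knob(th+dth*i); print(np.round(R.T@d/.8,4))
E
python3 -c "
from h import *
arc(.06)"
```

```text
t=4.05 th=0.000 r=0.2372 y=-0.0000 F=[-0.7 -0.8  1.4] w=0.0289 turn [-0.0031  0.0055  0.0012]
[-0.0013 -0.0001 -0.0177]
[-0.0023 -0.0001 -0.0176]
[-0.0034 -0.0001 -0.0175]
[-0.0044 -0.0001 -0.0172]
[-0.0055 -0.0001 -0.0169]
```

```bash
python3 -m crank '[[[-0.0005,0,-0.018],[0,0,0],0],[[-0.0015,0,-0.018],[0,0,0],0],[[-0.0025,0,-0.018],[0,0,0],0],[[-0.0035,0,-0.0175],[0,0,0],0],[[-0.0045,0,-0.017],[0,0,0],0]]'; python3 -c "
from h import *
arc(.08)"
```

```text
time: 4.55
position: [0.456, -0.0284, 0.151]
orientation: [0.008, 0.095, 0.995, -0.003]
contact_force: [10.6, -2.2, -14.5]
grip_width: 0.0289
t=4.55 th=0.295 r=0.2371 y=0.0001 F=[ 10.6  -2.2 -14.5] w=0.0289 turn [-0.0031  0.0102  0.0013]
[-0.0089 -0.0001 -0.022 ]
[-0.0106 -0.0001 -0.0212]
[-0.0123 -0.0001 -0.0203]
[-0.0139 -0.0001 -0.0192]
[-0.0154 -0.0001 -0.0181]
```

```bash
python3 -m crank '[[[-0.008,0,-0.019],[0,0.003,0],0],[[-0.0095,0,-0.0185],[0,0.003,0],0],[[-0.011,0,-0.0175],[0,0.003,0],0],[[-0.0125,0,-0.0165],[0,0.003,0],0],[[-0.0135,0,-0.0155],[0,0.003,0],0]]'; python3 -c "
from h import *
arc(.07)"
```

```text
time: 5.05
position: [0.4872, -0.0343, 0.2116]
orientation: [-0.021, 0.094, 0.995, -0.001]
contact_force: [-12.3, -0.8, -2.4]
grip_width: 0.0288
t=5.05 th=0.585 r=0.2365 y=0.0003 F=[-12.3  -0.8  -2.4] w=0.0288 turn [-0.0038 -0.0269  0.0026]
[-0.0119 -0.0002 -0.017 ]
[-0.0131 -0.0001 -0.0161]
[-0.0142 -0.0001 -0.0152]
[-0.0152 -0.0001 -0.0141]
[-0.0161 -0.0001 -0.013 ]
```

```bash
python3 -m crank '[[[-0.012,0,-0.0175],[0,-0.003,0],0],[[-0.0135,0,-0.0165],[0,-0.003,0],0],[[-0.0145,0,-0.0155],[0,-0.003,0],0],[[-0.0155,0,-0.0145],[0,-0.003,0],0],[[-0.0165,0,-0.0135],[0,-0.003,0],0]]'; python3 -c "
from h import *
arc(.06)"
```

```text
time: 5.55
position: [0.5336, -0.043, 0.2589]
orientation: [-0.032, 0.093, 0.995, -0.0]
contact_force: [-9.5, 0.1, -0.3]
grip_width: 0.0291
t=5.55 th=0.869 r=0.2349 y=0.0006 F=[-9.5  0.1 -0.3] w=0.0291 turn [-0.0042 -0.0401  0.0033]
[-0.0136 -0.0001 -0.0115]
[-0.0142 -0.0001 -0.0106]
[-0.0149 -0.0001 -0.0098]
[-0.0154 -0.0001 -0.0089]
[-0.0159 -0.0001 -0.0079]
```

```bash
python3 -m crank '[[[-0.0145,0,-0.0125],[0,-0.006,0],0],[[-0.0155,0,-0.0115],[0,-0.006,0],0],[[-0.016,0,-0.0105],[0,-0.006,0],0],[[-0.0165,0,-0.0095],[0,-0.006,0],0],[[-0.017,0,-0.0085],[0,-0.006,0],0]]'; python3 -c "
from h import *
arc(.05)"
```

```text
time: 6.05
position: [0.5864, -0.0529, 0.2885]
orientation: [-0.029, 0.093, 0.995, -0.001]
contact_force: [-10.5, 0.5, 4.0]
grip_width: 0.0288
t=6.05 th=1.132 r=0.2329 y=0.0009 F=[-10.5   0.5   4. ] w=0.0288 turn [-0.0047 -0.0372  0.0038]
[-0.0134 -0.0001 -0.0063]
[-0.0137 -0.0001 -0.0056]
[-0.014  -0.0001 -0.0049]
[-0.0142 -0.0001 -0.0042]
[-0.0144 -0.0001 -0.0035]
```

```bash
python3 -m crank '[[[-0.0135,0,-0.0075],[0,-0.006,0],0],[[-0.0135,0,-0.0065],[0,-0.006,0],0],[[-0.0135,0,-0.0055],[0,-0.006,0],0],[[-0.012,0,-0.004],[0,-0.003,0],0],[[0,0,0],[0,0,0],0]]'
python3 - <<'E'
from h import *
arc(.03)
snap("scene","r1",(160,20,460,320),2);
E
```

```text
time: 6.55
position: [0.6224, -0.0597, 0.2999]
orientation: [-0.026, 0.093, 0.995, -0.001]
contact_force: [-3.5, 0.3, 3.5]
grip_width: 0.0289
t=6.55 th=1.297 r=0.2320 y=0.0011 F=[-3.5  0.3  3.5] w=0.0289 turn [-0.0049 -0.0328  0.0041]
[-0.0086 -0.0001 -0.0024]
[-0.0086 -0.0001 -0.0022]
[-0.0087 -0.0001 -0.0019]
[-0.0087 -0.0001 -0.0017]
[-0.0088 -0.0001 -0.0014]
```

View pics/r1.png

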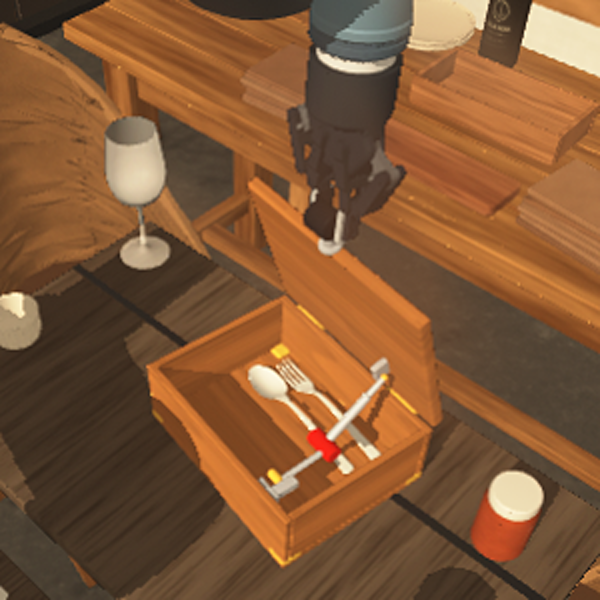

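The lid is nearly open, with the red roller at about (323,445) in the crop and the stay almost straight. I'll continue to about 1.41.

```bash
python3 -m crank '[[[-0.009,0,-0.003],[0,0,0],0],[[-0.009,0,-0.0025],[0,0,0],0],[[-0.008,0,-0.002],[0,0,0],0],[[-0.005,0,-0.001],[0,0,0],0],[[0,0,0],[0,0,0],0]]'
python3 - <<'E'
from h import *
arc(.03,1)
snap("scene","r2",(160,20,460,320),2);
E
```

```text
time: 7.1
position: [0.6443, -0.0638, 0.3038]
orientation: [-0.03, 0.093, 0.995, -0.001]
contact_force: [-2.9, -0.9, 0.9]
grip_width: 0.029
t=7.10 th=1.395 r=0.2317 y=0.0013 F=[-2.9 -0.9  0.9] w=0.0290 turn [-0.0053 -0.0383  0.0041]
[-0.0087 -0.0001 -0.0017]
```

View pics/r2.png

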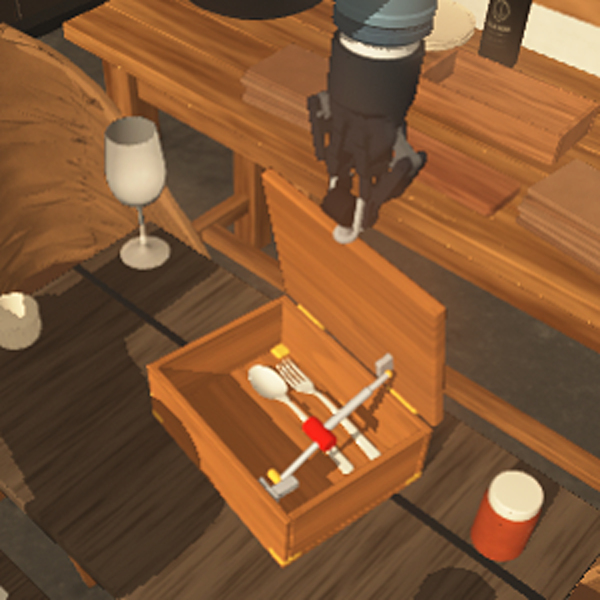

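```bash
python3 -m crank '[[[-0.005,0,-0.001],[0,0,0],0],[[-0.003,0,-0.001],[0,0,0],0],[[0,0,0],[0,0,0],0],[[0,0,0],[0,0,0],0],[[0,0,0],[0,0,0],0]]'
cat >> h.py <<'E'
def roller():
    o=[]
    for n in("scene","top"):
        c=manip.camera(n); hsv=cv2.cvtColor(c["color"],cv2.COLOR_RGB2HSV)
        m=(((hsv[...,0]<5)|(hsv[...,0]>174))&(hsv[...,1]>180)&(hsv[...,2]>90))
        e=proj(c,ch(-.014,-.075,.111))[0]; x,y=map(int,e)
        try: b,s=blob(m,(x-35,y-35,x+35,y+35)); print(n,"red",b,s,"expected locked",e); o+=[c,b]
        except Exception as ex: print(n,"no red",e)
    if len(o)==4:
        P,e=tri(*o); d=P-C0; print("roller",P,"err",e,"chest frame",d@CX,d@CY,d[2]); return P
E
python3 - <<'E'
from h import *
arc(.03,1)
roller()
E
```

```text
time: 7.65
position: [0.65, -0.0649, 0.3045]
orientation: [-0.031, 0.092, 0.995, -0.001]
contact_force: [-4.4, -1.1, 0.9]
grip_width: 0.0286
t=7.65 th=1.420 r=0.2316 y=0.0013 F=[-4.4 -1.1  0.9] w=0.0286 turn [-0.0054 -0.0396  0.0042]
[-0.0088 -0.0001 -0.0015]
scene red [319.36129032 236.41935484] [311 228  17  17 155] expected locked [318.35511046 236.97628316]
top red [323. 215.] [322 215   3   1   3] expected locked [319.67021697 215.71599908]
roller [ 0.54743662 -0.12780305  0.12054279] err 0.00626062920184788 chest frame -0.013683884314479809 -0.0819191480081399 0.12054278626669351
```

The roller now sits within 1 px of its predicted locked pixel in the scene view. I'll ease the lid back onto the stay.

```bash
python3 -m crank '[[[0.005,0,0.001],[0,0,0],0],[[0.006,0,0.001],[0,0,0],0],[[0.005,0,0.001],[0,0,0],0],[[0,0,0],[0,0,0],0],[[0,0,0],[0,0,0],0]]'
python3 - <<'E'
from h import *
arc(.03,1)
roller()
E
```

```text
time: 8.25
position: [0.6404, -0.0631, 0.3031]
orientation: [-0.025, 0.093, 0.995, -0.002]
contact_force: [3.0, -1.4, -2.1]
grip_width: 0.0287
t=8.25 th=1.377 r=0.2315 y=0.0013 F=[ 3.  -1.4 -2.1] w=0.0287 turn [-0.0053 -0.0314  0.0041]
[-0.0087 -0.0001 -0.0017]
scene red [319.25806452 236.36774194] [311 228  17  17 155] expected locked [318.35511046 236.97628316]
top red [324.  214.5] [324 214   1   2   2] expected locked [319.67021697 215.71599908]
roller [ 0.54755474 -0.12942574  0.12236853] err 0.00956735779980928 chest frame -0.013258309071271358 -0.08348948210322421 0.12236852713768576
```

```bash
python3 -m crank '[[[0.002,0,0],[0,0,0],0],[[0,0,0],[0,0,0],60],[[0,0,0],[0,0,0],100],[[0,0,0],[0,0,0],100],[[0,0,0],[0,0,0],100]]'; python3 -m crank '[[[0,0,0],[0,0,0],100],[[0,0,0],[0,0,0],100],[[0,0,-0.03],[0,0,0],100],[[0,0,-0.04],[0,0,0],100],[[0,0,-0.04],[0,0,0],100]]'
python3 - <<'E'
from h import *
roller()
plan(ch(-.02,-.075,.36),toolR(np.radians(15)))
snap("scene","r3",(160,20,460,320),2); 
snap("top","r3t",(220,100,420,290),3)
E
```

```text
time: 8.85
position: [0.6374, -0.0621, 0.3034]
orientation: [-0.027, 0.092, 0.995, -0.002]
contact_force: [-1.2, 0.1, 0.4]
grip_width: 0.0845
time: 9.35
position: [0.6397, -0.0616, 0.3871]
orientation: [-0.034, 0.092, 0.995, -0.0]
contact_force: [0.8, -0.5, 0.2]
grip_width: 0.0852
scene red [319.21153846 236.33333333] [311 228  17  17 156] expected locked [318.35511046 236.97628316]
top red [324.2 215.4] [323 215   3   2   5] expected locked [319.67021697 215.71599908]
roller [ 0.54508532 -0.13024202  0.12543677] err 0.008207432930834506 chest frame -0.015526608738223455 -0.08476195061354339 0.12543676790771457
t=9.45 p=[ 0.6417 -0.0621  0.3927] F=[0.1 0.4 0.9] w=0.085 |d|=0.119
 shift total [ 0.1061 -0.0934  0.0476] turn total [-0.0047 -0.2025  0.0051]
```

View pics/r3.png

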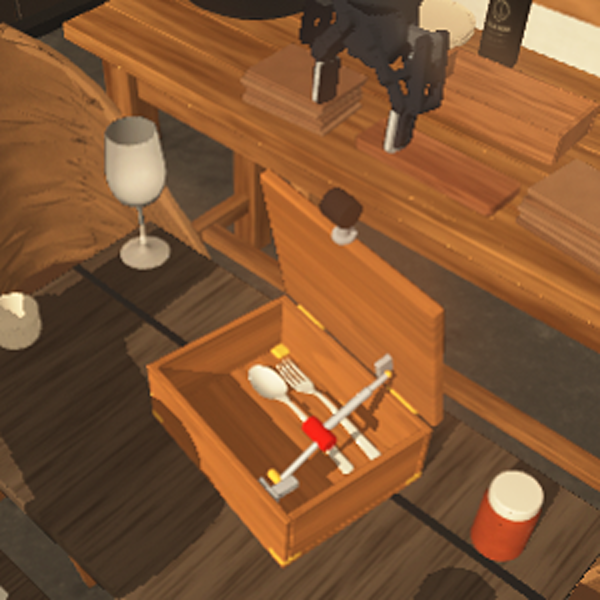

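View pics/r3t.png

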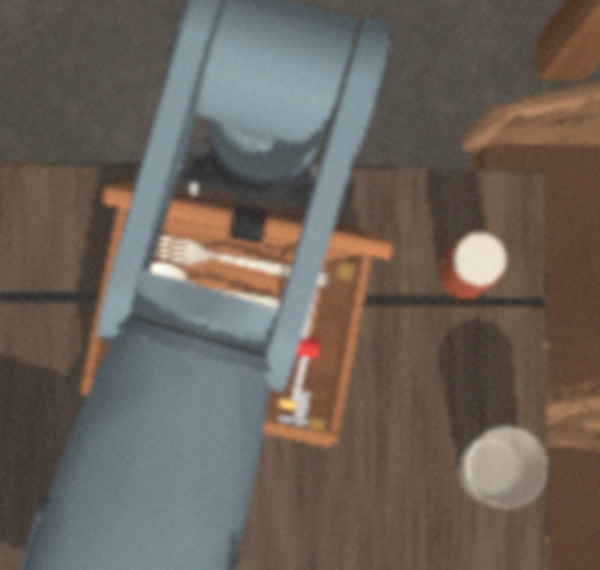

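The lid stands open by itself and the stay is locked, with the roller at (319,433) in the crop, unmoved after release. The arm hides part of the roller in the top view, so I'll back the hand to the front-left and measure again.

```bash
python3 -m crank '[[[0.05,0.02,0],[0,-0.03,0],100],[[0.05,0.02,0],[0,-0.03,0],60],[[0.05,0.02,0],[0,-0.03,0],20],[[0.05,0.02,0],[0,-0.03,0],0],[[0.05,0.02,0],[0,-0.03,0],0]]'
python3 - <<'E'
from h import *
P=roller()
plan(ch(-.02,-.075,.20),toolR(np.radians(12)))
snap("top","r4t",(220,100,420,290),3)
E
```

```text
time: 10.05
position: [0.455, 0.0536, 0.363]
orientation: [0.075, 0.095, 0.993, -0.01]
contact_force: [-0.4, 0.4, 1.1]
grip_width: 0.0286
scene red [319.21153846 236.33333333] [311 228  17  17 156] expected locked [318.35511046 236.97628316]
top red [316.41666667 213.91666667] [315 212   5   5  12] expected locked [319.67021697 215.71599908]
roller [ 0.55679185 -0.1139681   0.09861653] err 0.005059601037511063 chest frame -0.007140367115218615 -0.06655331345904804 0.09861652885654804
t=10.15 p=[0.4506 0.0559 0.3612] F=[ 0.7  0.7 -0. ] w=0.012 |d|=0.256
 shift total [-0.1224 -0.1932  0.223 ] turn total [-0.0031 -0.0395  0.0037]
```

View pics/r4t.png

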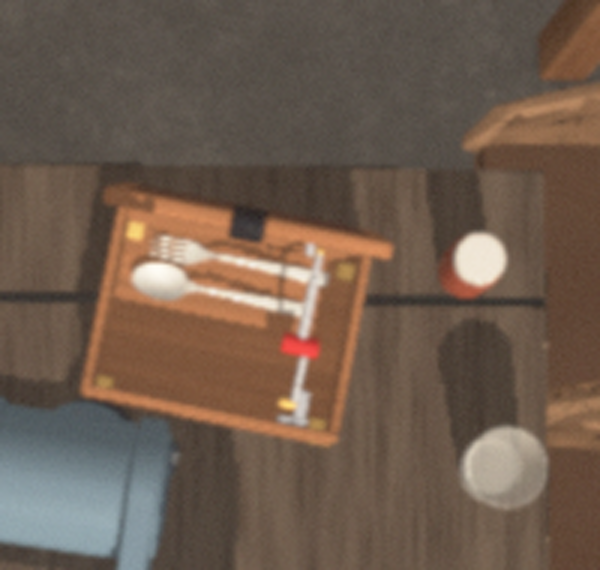

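The clean top view puts the roller at (320.0,215.3), where (319.7,215.7) was expected, so the locked pose is confirmed in both views to about 1 px. I'll go above the roller.

```bash
python3 -m crank '[[[-0.02,-0.04,0.025],[0,-0.01,0],0],[[-0.02,-0.04,0.035],[0,-0.01,0],0],[[-0.02,-0.04,0.04],[0,-0.01,0],0],[[-0.02,-0.035,0.04],[0,-0.005,0],0],[[-0.02,-0.025,0.04],[0,0,0],0]]'
python3 - <<'E'
from h import *
plan(ch(-.016,-.075,.17),toolR(np.radians(12)))
E
```

```text
time: 10.7
position: [0.5376, -0.1131, 0.2377]
orientation: [0.108, 0.09, 0.99, -0.014]
contact_force: [0.3, 1.0, 0.4]
grip_width: 0.0
t=10.70 p=[ 0.5376 -0.1131  0.2377] F=[0.3 1.  0.4] w=0.000 |d|=0.069
 shift total [ 0.006  -0.0066  0.0854] turn total [-0.0033  0.0058  0.0071]
```

```bash
python3 -m crank '[[[0.003,-0.005,0.035],[0,0.003,0.003],0],[[0.002,-0.003,0.035],[0,0.003,0.003],0],[[0,0,0.015],[0,0,0],0],[[0,0,0],[0,0,0],0],[[0,0,0],[0,0,0],0]]'
python3 - <<'E'
from h import *
plan(ch(-.012,-.075,.123),toolR(np.radians(12)))
snap("scene","p1",(210,120,410,320),3)
E
```

```text
time: 11.2
position: [0.5474, -0.1295, 0.159]
orientation: [0.097, 0.099, 0.99, -0.011]
contact_force: [-0.2, -0.9, 0.5]
grip_width: 0.0001
t=11.20 p=[ 0.5474 -0.1295  0.159 ] F=[-0.2 -0.9  0.5] w=0.000 |d|=0.037
 shift total [0.0071 0.0109 0.0444] turn total [-0.003  -0.0088 -0.0048]
```

View pics/p1.png

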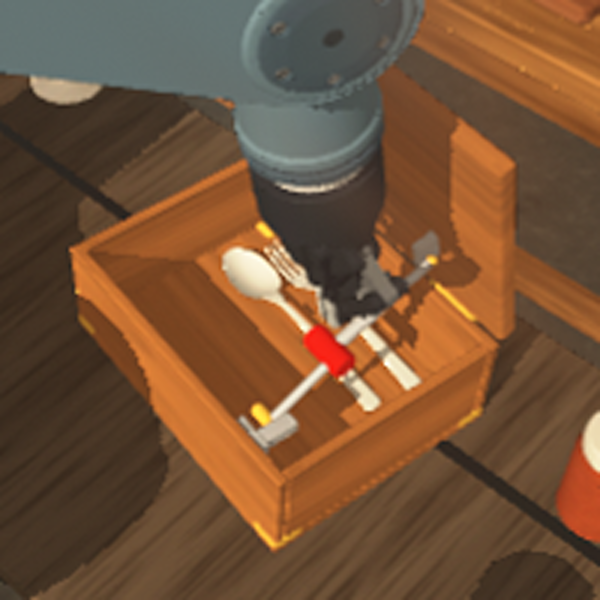

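The fingertips hang above the roller, which is at (328,350) in the crop. I'll correct about 6 mm in x and 9 mm in y on the way to contact.

```bash
python3 -m crank '[[[0.005,0.007,0],[0,-0.005,-0.003],0],[[0.003,0.005,0.01],[0,-0.004,-0.002],0],[[0,0,0.012],[0,0,0],0],[[0,0,0.01],[0,0,0],0],[[0,0,0],[0,0,0],0]]'
python3 - <<'E'
from h import *
plan(ch(-.008,-.075,.086),toolR(np.radians(12)))
E
```

```text
time: 11.75
position: [0.5508, -0.1186, 0.136]
orientation: [0.109, 0.094, 0.99, -0.014]
contact_force: [-0.9, 0.4, 0.6]
grip_width: 0.0001
t=11.75 p=[ 0.5508 -0.1186  0.136 ] F=[-0.9  0.4  0.6] w=0.000 |d|=0.050
 shift total [ 0.0087 -0.003   0.0621] turn total [-0.0041  0.0068  0.0027]
```

```bash
python3 -m crank '[[[0.002,0,0.014],[0,0,0],0],[[0.002,-0.001,0.014],[0,0,0],0],[[0.002,-0.001,0.014],[0,0,0],0],[[0.001,0,0.012],[0,0,0],0],[[0,0,0],[0,0,0],0]]'
python3 - <<'E'
from h import *
plan(ch(-.006,-.075,.083),toolR(np.radians(12)))
snap("scene","p2",(210,120,410,320),3)
E
```

```text
time: 12.25
position: [0.5577, -0.1226, 0.0909]
orientation: [0.112, 0.094, 0.989, -0.015]
contact_force: [-2.6, 1.9, 4.5]
grip_width: 0.0005
t=12.25 p=[ 0.5577 -0.1226  0.0909] F=[-2.6  1.9  4.5] w=0.000 |d|=0.008
 shift total [ 0.0039 -0.0001  0.0092] turn total [-0.0046  0.0109  0.0023]
```

View pics/p2.png

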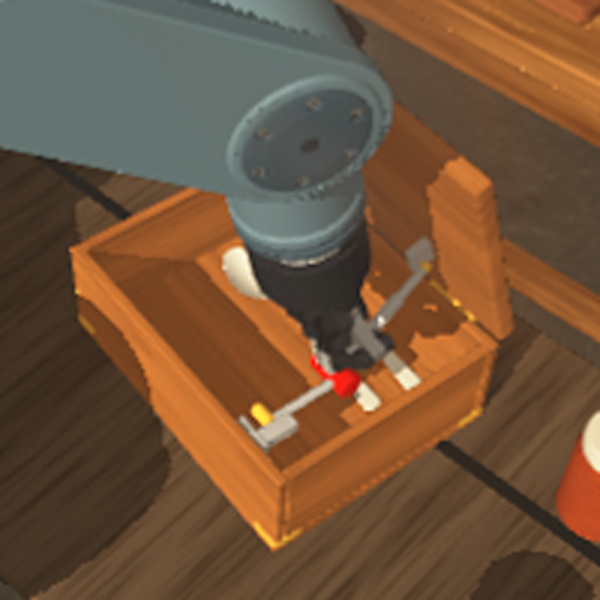

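The crop shows the roller pushed down to (345,382), the knee bent and the lid already starting to come down. I'll press a few mm more, then get out to the front.

```bash
python3 -m crank '[[[0.003,0,0.008],[0,0,0],0],[[0.001,0,0.004],[0,0,0],0],[[0,0,0],[0,0,0],0],[[0,0,-0.02],[0,0,0],0],[[0.01,0,-0.055],[0,0,0],0]]'; python3 -m crank '[[[0.03,0,-0.05],[0,0,0],0],[[0.045,0,-0.04],[0,0,0],0],[[0.05,0,-0.035],[0,0,0],0],[[0.05,0,-0.035],[0,0,0],0],[[0.05,0,-0.03],[0,0,0],0]]'
python3 - <<'E'
from h import *
s,p,R=cur(); d=p-C0; print(d@CX,d@CY,p[2])
snap("scene","p3",(110,20,410,320),2)
E
```

```text
time: 12.8
position: [0.533, -0.117, 0.1313]
orientation: [0.107, 0.094, 0.99, -0.013]
contact_force: [0.3, -0.2, 0.4]
grip_width: -0.0
time: 13.3
position: [0.3237, -0.0762, 0.2431]
orientation: [0.106, 0.093, 0.99, -0.013]
contact_force: [-1.2, -0.2, 2.1]
grip_width: -0.0001
-0.2431697521733279 -0.07395435522887302 0.24306278523191122
```

View pics/p3.png

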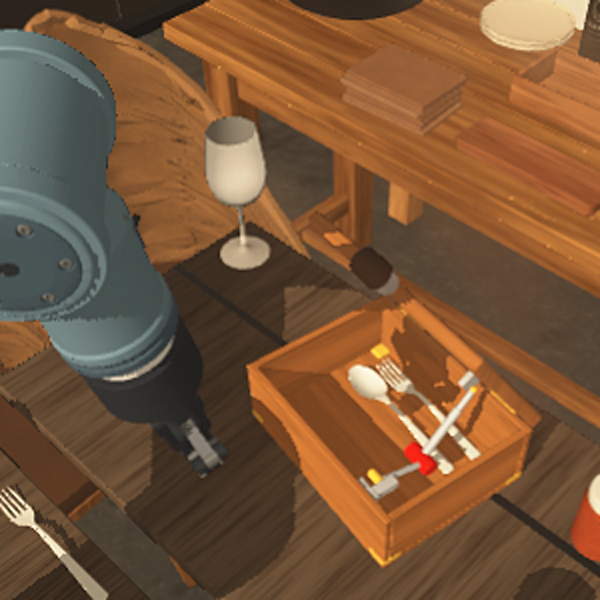

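The lid is sinking with the knob at (372,270) and the knee folded. The hand is clear, 90 mm in front of the knob's sweep, so I'll wait.

```bash
Z='[[[0,0,0],[0,0,0],0],[[0,0,0],[0,0,0],0],[[0,0,0],[0,0,0],0],[[0,0,0],[0,0,0],0],[[0,0,0],[0,0,0],0]]' ; true
python3 -m crank '[[[0,0,-0.01],[0,0,0],0],[[0,0,0],[0,0,0],0],[[0,0,0],[0,0,0],0],[[0,0,0],[0,0,0],0],[[0,0,0],[0,0,0],0]]'
python3 -m crank '[[[0,0,0],[0,0,0],0],[[0,0,0],[0,0,0],0],[[0,0,0],[0,0,0],0],[[0,0,0],[0,0,0],0],[[0,0,0],[0,0,0],0]]' | head -1
python3 -m crank '[[[0,0,0],[0,0,0],0],[[0,0,0],[0,0,0],0],[[0,0,0],[0,0,0],0],[[0,0,0],[0,0,0],0],[[0,0,0],[0,0,0],0]]' | head -1
python3 -m crank '[[[0,0,0],[0,0,0],0],[[0,0,0],[0,0,0],0],[[0,0,0],[0,0,0],0],[[0,0,0],[0,0,0],0],[[0,0,0],[0,0,0],0]]' | head -1
python3 -m crank '[[[0,0,0],[0,0,0],0],[[0,0,0],[0,0,0],0],[[0,0,0],[0,0,0],0],[[0,0,0],[0,0,0],0],[[0,0,0],[0,0,0],0]]' | head -1
python3 -m crank '[[[0,0,0],[0,0,0],0],[[0,0,0],[0,0,0],0],[[0,0,0],[0,0,0],0],[[0,0,0],[0,0,0],0],[[0,0,0],[0,0,0],0]]'
python3 - <<'E'
from h import *
snap("scene","w1",(110,20,410,320),2)
E
```

```text
time: 13.85
position: [0.3178, -0.0756, 0.2556]
orientation: [0.113, 0.093, 0.989, -0.02]
contact_force: [0.0, -0.2, -0.8]
grip_width: -0.0003
time: 14.35
time: 14.85
time: 15.35
time: 15.85
time: 16.35
position: [0.3176, -0.075, 0.253]
orientation: [0.11, 0.093, 0.989, -0.018]
contact_force: [0.0, 0.2, -0.7]
grip_width: -0.0
```

View pics/w1.png

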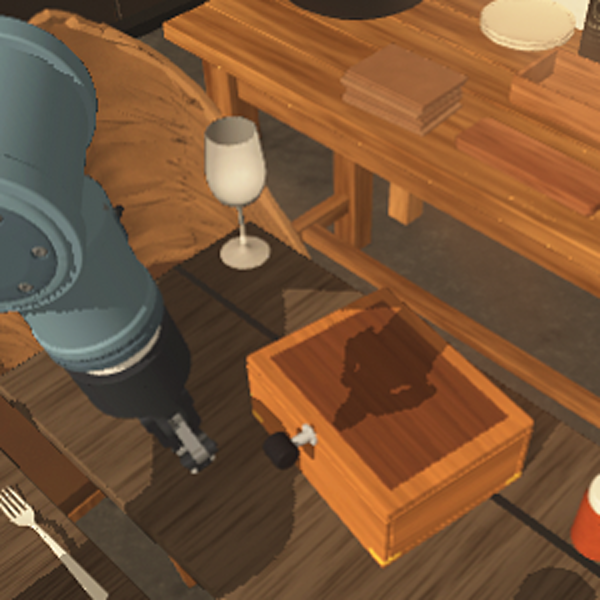

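The lid looks shut, with the knob at (280,450) in the crop. I'll wait a little longer and compare the knob and the bystanders with the first pictures.

```bash
python3 -m crank '[[[0,0,0],[0,0,0],0],[[0,0,0],[0,0,0],0],[[0,0,0],[0,0,0],0],[[0,0,0],[0,0,0],0],[[0,0,0],[0,0,0],0]]' | head -1
python3 -m crank '[[[0,0,0],[0,0,0],0],[[0,0,0],[0,0,0],0],[[0,0,0],[0,0,0],0],[[0,0,0],[0,0,0],0],[[0,0,0],[0,0,0],0]]' | head -1
python3 -m crank '[[[0,0,0],[0,0,0],0],[[0,0,0],[0,0,0],0],[[0,0,0],[0,0,0],0],[[0,0,0],[0,0,0],0],[[0,0,0],[0,0,0],0]]' | head -1
python3 - <<'E'
from h import *
c=snap("scene","w2"); t=snap("top","w2t")
ka,sa=blob(c["color"].max(2)<57,(238,232,262,256)); print("knob now",ka,sa,"before 249.83 244.87")
for n,im in(("scene",c),("top",t)):
    o=cv2.imread(f"pics/{n}0.png")[:,:,::-1]; d=np.abs(o.astype(int)-im["color"]).max(2)
    for nm,r in {"scene":{"tumbler":(340,325,392,386),"jar":(393,254,434,302),"wine":(208,76,246,156),"ram":(150,163,182,196),"lidfront/right":(262,262,378,302)},"top":{"tumbler":(372,242,404,272),"jar":(364,176,392,202),"wine":(153,146,192,184),"ram":(160,229,187,253)}}[n].items():
        x0,y0,x1,y1=r; print(n,nm,"mean diff",d[y0:y1,x0:x1].mean().round(2),"frac>40",(d[y0:y1,x0:x1]>40).mean().round(3))
E
```

```text
time: 16.9
time: 17.4
time: 17.9
knob now [249.85775862 244.88362069] [241 236  18  19 232] before 249.83 244.87
scene tumbler mean diff 1.31 frac>40 0.0
scene jar mean diff 1.21 frac>40 0.0
scene wine mean diff 3.5 frac>40 0.0
scene ram mean diff 97.24 frac>40 0.942
scene lidfront/right mean diff 2.26 frac>40 0.007
top tumbler mean diff 2.89 frac>40 0.0
top jar mean diff 2.78 frac>40 0.0
top wine mean diff 5.18 frac>40 0.0
top ram mean diff 10.08 frac>40 0.068
```

View pics/w2.png

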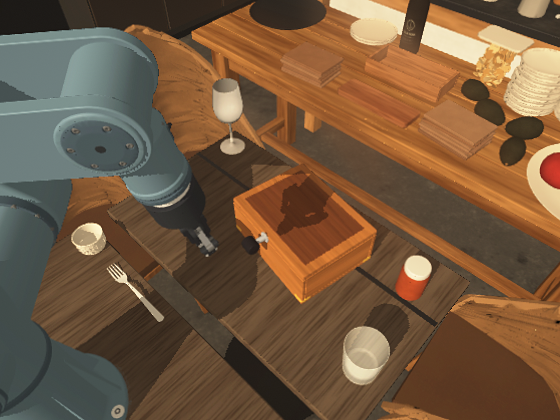

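The chest is shut and the knob pixel is back at its starting value. The arm hides the far ramekin in the scene view, so I'll check it from the top.

```bash
python3 -c "
import cv2,numpy as np
a=cv2.imread('pics/top0.png')[140:340,150:420];b=cv2.imread('pics/w2t.png')[140:340,150:420]
cv2.imwrite('pics/cmp.png',cv2.resize(np.hstack([a,b]),None,fx=1.48,fy=1.48))
for i in('top0','w2t'):
    g=cv2.imread(f'pics/{i}.png'); m=(g.min(2)>105).astype(np.uint8)
    for r in((160,228,188,254),(166,305,194,331)):
        mm=np.zeros_like(m); mm[r[1]:r[3],r[0]:r[2]]=m[r[1]:r[3],r[0]:r[2]]
        n,l,s,c=cv2.connectedComponentsWithStats(mm); k=1+s[1:,4].argmax(); print(i,s[k],c[k])
"
```

```text
top0 [162 229  23  23 422] [172.72748815 240.27014218]
top0 [168 307  24  23 437] [179.22425629 317.90846682]
w2t [162 230  23  22 411] [172.8540146  240.49148418]
w2t [168 307  24  23 434] [179.24654378 317.88709677]
```

View pics/cmp.png

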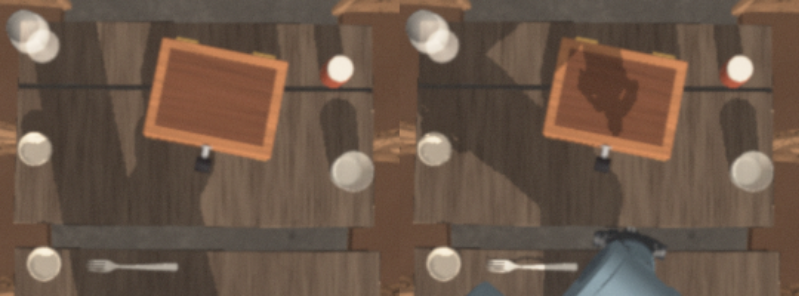

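Start on the left, now on the right: the lid is shut, the knob, glasses, jar and both ramekins are unmoved (only the arm's shadow differs), and the hand is clear. I'm handing in.

```bash
python3 -c "
from plant import manip
print(manip.close_job())"
```

```text
the job is handed in; nothing more can be done
None
```

The lid stay was tried as asked, and the job was handed in at about 18 s of the 56 s allowed.

**What I did**
- I gripped the black knob on its flat ends and raised the lid to about 1.42 rad. The stay snapped straight.
- I eased the lid back, let go and lifted the hand clear. The lid stood open on the stay alone.
- I pressed the red roller down with the shut fingers from above, about 30 mm at the last reading plus a few mm more. The reading there was about 5 to 6 N. The knee broke, and I took the hand away to the front.
- The lid sank shut by itself. It looked shut at about 16.4 s, 4 to 5 s after the press began.

**Last checks**
- **Lid:** the knob is within 0.03 px of where it started, so the lid is fully shut.
- **Bystanders:** the tumbler, jar and wine glass are unchanged in both views.
- **Ramekins:** in the last top view they are within 0.3 px of where they started. The ramekin further along the table was hidden by the arm in the last scene view, so only the top view confirms it.
- **Forces:** the largest end-of-call force I read was about 18 N, while lifting the lid.

**What disagreed**
- While the arm covered part of the roller, triangulating it gave heights up to 14 mm off the expected 111 mm. With the arm out of the way the automatic top-view mask was still off (99 mm). I used the roller's position read by eye in that clear top view instead, which put it within 1 px of the expected locked place in both views.
- The knob radius read up to 5 mm short near the top of the lift, as the tool tilted about 3.5°. It did no harm.

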